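# Tag the cradle, then show the phone to the inspection camera

### The arm

A 6-joint arm with a two-finger parallel gripper is mounted at the origin on the work surface; the furniture and walls round the work are solid. World frame = base frame: x ahead of the robot, y to its left, z up, the work surface at z = 0. Lengths are in m, angles in rad, forces in N, time in s.
With the tool pointing down it reaches from about 0.375 to 0.9 m from the base axis. Payload 3.1 kg.
Tool frame: the origin (TCP) lies at the very end of the fingers, on their centre line; the grasp point (between the pads) lies 19 mm behind it (ctrl.hold_point_z is the distance from the TCP to the grasp point, in m); z points along the fingers, y is the line along which they close (so a half turn about z gives the same grasp; the last joint's range is limited). The gripper opens to 85 mm and grips with 20 to 120 N. Pads are 22 mm wide; open, the fingers measure 114 mm over their backs; the gripper's body (76 mm by 85 mm) begins 54 mm behind the grasp point. The pads swing forward as they close: fully open they stand 13 mm farther back than shut.
Start: joints at [-1.3, 0.527, 1.433, -0, 1.181, -0.178], TCP at [0.272, -0.563, 0.231] pointing down, gripper open.
Joint ranges: [-3.08, 3.08], [-0.75, 2.2], [0.22, 2.44], [-1.43, 4.57], [0, 2.65], [-2.85, 2.85]. Speed limits (rad/s): [2.79, 2.79, 3.14, 3.14, 3.14, 3.14].

### API

Orientations are given as a unit quaternion [w, x, y, z].
In Python, from rig import telemetry, get_image, get_calibration, ctrl gives the robot as it stands.
- The arm moves only by the tool carry_out, never from a script. Its argument "motion" is a list of rows, each a list of 3 entries, a list of its own where there are three numbers: the shift along the tool's x, y, z in units of 400 mm (1.0 is 400 mm), then the turn, a rotation vector about the tool's x, y, z in units of 90 degrees (1.0 is 90 degrees), then the closure, from -1 (fully open) to 1 (shut). A call has 1 to 12 rows; each row is the pose to reach, as a shift and turn from the pose commanded when the call began, along the tool's axes at that moment; what a row does not reach only later rows make up. A row lasts 1/10 s, in which the tool goes at most 50 mm and 8.59 degrees, less where a joint would pass 70% of its speed; a pose out of reach is approached as far as the arm can. A call with a number of a shift or a turn outside -1 to 1 is refused whole. A call with a gripper value outside its range is refused whole. The fingers move at their own pace and stop on an object; "grip_force" is the grip in N (left out, the last holds). Time passes only in rows, so rows that repeat a pose let the fingers close. It gives the time, the measured TCP pose, the force, the opening and the grip force at its end, in the units of the state.
- telemetry.observe(): the state, without advancing time (a new reading comes with each control period).
- get_image(name): name is "side" or "top"; returns the picture (384x512x3 uint8, red, green, blue); there is no depth.
- get_calibration(name): a dict with "fov_y" (degrees; the focal length in pixels is half the picture's height over the tangent of half this angle, whatever the lens; pixels are square), "cx", "cy" (the principal point, pixels), "R" (3x3) and "t" (3): a world point X has camera coordinates R X + t. Camera axes: x right, y down, z forward; pixel columns grow to the right and rows downward; lengths in m; the calibration is good to about 2 mm. A picture is of the moment at which its call begins. get_calibration takes no time and is no camera call.
- ctrl.job_done(): hands the job in; it is judged then, once.
The state is a dict: "t": time; "joints": joint angles; "joint_vel": joint speeds; "joint_torque": joint torques, N m; "eef_pos": TCP position; "orientation": TCP orientation; "wrist_force": force on the tool from outside, world axes, zero at the start; "ft_torque": the same for the moment, N m; "width": finger opening in m; "finger_force": force on a finger pad.
Only numpy, scipy, OpenCV 4.12 (cv2) and the standard library are available. Lean on these libraries where they do the work, as an engineer would, in place of code of your own. Each camera call takes 0.05 s, during which the arm holds its last target. There are 200 camera calls.

### The job

A customer's phone is going under the inspection camera. First put the yellow job tag over the upright post of the phone cradle, by its hole, so that it lies flat on the cradle's plate, and let go of it. Then lift the phone out of the cradle and hold it up in front of the camera: middle of the screen on the lens axis, 120 mm from the lens, screen squarely facing the lens and its long edges level; finish holding it there still in the gripper, with the red tag, mug, jar and tape roll left where they stand.

Things in the scene. Friction and masses are not known exactly. Their poses are not given: they have to be found in the camera images.
- phone: Black phone, 144 x 68 x 8 mm, 0.12 to 0.2 kg, standing on one long edge in the cradle's slot, screen facing the cradle's +x side (away from the robot). Origin: centre of its back face. x along its length, y across its width (points up at the start), z out of the screen, so the thickness runs from z = 0 (back) to z = 8 mm (screen).
- phone_screen (a point): Centre of the phone's screen (8 mm along the phone's z from its origin); axes as the phone's.
- cradle: Phone cradle, fixed: aluminium plate 85 mm (x) by 265 mm (y from -170 to +95 mm), 8 mm thick, with two grey slotted end blocks at |y| = 45 to 81 mm, |x| up to 23 mm, 42 mm high, that hold the phone's ends. Origin: on the counter under the slot's middle; +x is the side the screen faces, z up; the post is near the -y end.
- slot (a point): Middle of the slot's floor (on the plate, 8 mm above the counter). The slot is 10 mm wide, runs along the cradle's y, open at the top, 34 mm deep. The phone's lower edge stands here, its upper edge is 76 mm above the counter; for 90 mm between the blocks the phone is free to be gripped, down to the plate.
- post (a point): Foot of the cradle's steel post, on the plate's top, 8 mm above the counter, 125 mm along the cradle's -y. The post is upright, 8 mm in diameter and 35 mm high, with a tapered tip; 40 mm of free space lies between it and the nearer end block, and free plate for 40 mm beyond it.
- tag_yellow: Yellow job tag with white labels, loose, lying flat: plate 70 mm (x) by 38 mm (y) by 5 mm, 30 g, with an upright grip rib on top, 10 mm wide (y), from x = -33 to +5 mm, its top 24 mm above the underside. Origin: centre of its underside; a through hole of 17 mm diameter is centred 22 mm along +x. z up.
- tag_yellow_hole (a point): Centre of the yellow tag's hole, at its underside.
- tag_red: Red job tag, same shape and size as the yellow one; belongs to another job. Leave alone.
- camera_stand: Inspection camera on a column stand, fixed. Foot 110 x 150 x 12 mm, column 18 mm in diameter and 372 mm high at the origin (on the counter); the head hangs in front, on the stand's -x side. z up.
- camera_head: Head of the inspection camera (white box with a black round lens), fixed to the stand. Origin: centre of the lens face, 325 mm above the counter and 85 mm before the column. z points out of the lens along its viewing axis, toward the robot's side and 30 degrees below level; y is level, x points obliquely upward. The housing stays within 35 mm of the axis and behind the lens face.
- organiser: Blue drawer cabinet, fixed furniture between the tags and the cradle: 159 (x) x 260 (y) x 205 mm high, one drawer standing open on its -x front by up to 60 mm. Carry things over it (a small board vice, 44 mm high, stands in front of the robot too). Origin: centre of its underside.
- mug: Orange mug, 101 mm high, a bystander. Origin: centre of its underside.
- wipes_jar: Jar with a white lid, 68 mm across, 126 mm high, a bystander. Origin: centre of its underside.
- tape_roll: Roll of blue tape lying flat, 72 mm across, 19 mm high, a bystander. Origin: centre of its underside.
There are look-alikes about, which are no part of the job. Of the things shaped like the phone, the black one is meant.

How it is judged:
By the outcome, as a careful person would: the job done as asked, in the order asked, and still so for the second after the job is handed in, while the arm keeps its last pose, push and grip.
It also fails if it takes over 56 s, if anything falls off the work surface, if the arm or the gripper's body presses on something with over 40 N, if the wrist force passes 120 N, or if a joint passes its speed limit or range.

## Working session

There is one attempt and no reset: what is moved stays moved. The work goes in short steps, Python scripts to look and compute and a tool call to move; the robot and the scene stay as the last step left them, time stands still between calls to the robot, and variables do not carry over. Pictures are saved under pics/ and viewed, at most 10 in all, crops included, and the job is handed in when it is done.

Besides the shell and the picture viewer there is one more tool, called by a JSON object that holds its "api" and its "payload", one argument or row to a line. carry_out: Moves the arm, as the interface text tells. Its arguments: {"type":"object","properties":{"motion":{"type":"array","items":{"type":"array"}},"grip_force":{"type":"number"}},"required":["motion"]}

```bash
ls; mkdir -p pics; python3 - <<'E'
from rig import telemetry, get_image, get_calibration, ctrl
import cv2,numpy as np
for n in("side","top"):
    im=get_image(n); cv2.imwrite(f"pics/{n}0.png",cv2.resize(im[:,:,::-1],None,fx=1.5,fy=1.5,interpolation=cv2.INTER_CUBIC)); np.save(f"pics/{n}0.npy",im)
    c=get_calibration(n);print(n,c, "campos",-np.array(c["R"]).T@np.array(c["t"]))
print(telemetry.observe(),ctrl.hold_point_z)
E
```

```text
pics
side {'fov_y': 42.62225367728528, 'cx': 260.3395130809124, 'cy': 187.20433071057388, 'R': array([[ 9.99418692e-01, -3.40866197e-02, -6.16671645e-04],
       [-1.65402591e-02, -4.68984351e-01, -8.83051583e-01],
       [ 2.98110341e-02,  8.82548458e-01, -4.69275528e-01]]), 't': array([-0.40532183,  0.26062769,  1.86782475])} campos [ 0.35371528 -1.54003159  1.10642219]
top {'fov_y': 50.5146533749395, 'cx': 256.64021677947716, 'cy': 195.58121260317859, 'R': array([[ 0.0209001 , -0.99976389,  0.00594638],
       [-0.97990173, -0.02166433, -0.19830092],
       [ 0.19838293, -0.00168236, -0.98012315]]), 't': array([0.10637528, 0.46669488, 1.61940826])} campos [0.13382891 0.11918521 1.67913299]
{'t': 0.1, 'joints': array([-1.29949702e+00,  5.28377794e-01,  1.43376294e+00,  1.44593610e-05,
        1.18139953e+00, -1.78495356e-01]), 'joint_vel': array([ 5.97937795e-04,  4.95933325e-05, -1.63934522e-03, -4.91577863e-04,
       -2.54126785e-04,  7.47393506e-04]), 'joint_torque': array([ 2.54758643e-04, -4.43305349e+01, -1.78586340e+01, -2.61962687e-04,
        3.86447995e-03,  2.14705796e-05]), 'eef_pos': array([ 0.27159752, -0.56219692,  0.23043222]), 'orientation': array([-9.73066200e-04,  9.74817159e-01,  2.23003495e-01, -3.84916484e-05]), 'wrist_force': array([-0.18320278, -0.58746285,  0.27352352]), 'ft_torque': array([ 0.0061607 , -0.03609624,  0.06099878]), 'finger_force': 0.0, 'width': 0.08537666176042574} 0.0187
```

View pics/side0.png

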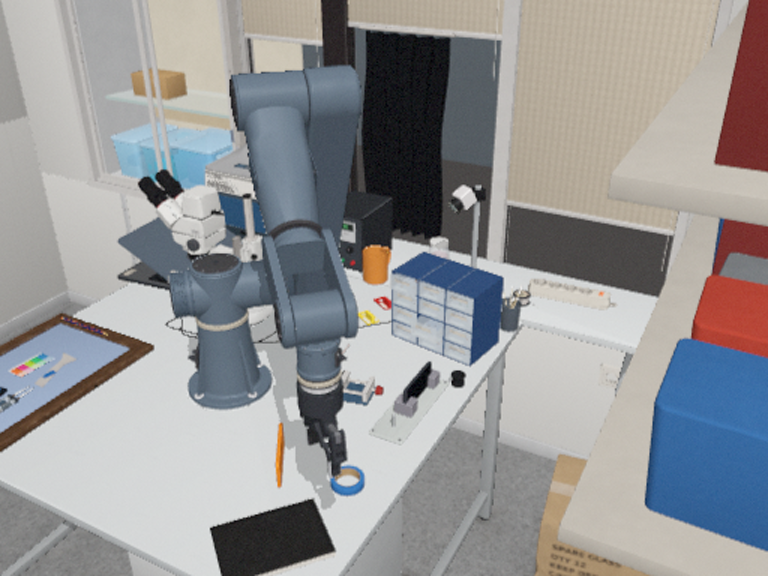

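View pics/top0.png

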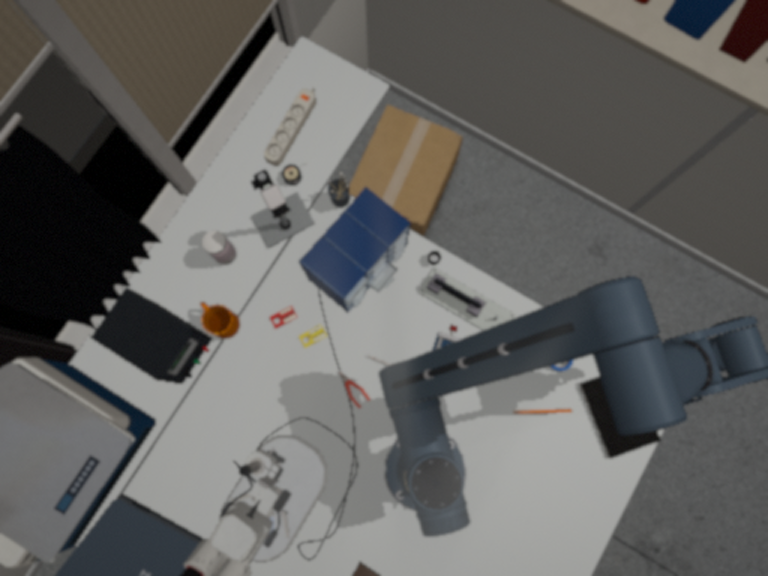

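```bash
cat > h.py <<'E'
import numpy as np,cv2
from rig import get_calibration
C={n:get_calibration(n) for n in("side","top")}
for c in C.values(): c["f"]=192/np.tan(np.radians(c["fov_y"]/2)); c["R"]=np.array(c["R"]); c["t"]=np.array(c["t"]); c["o"]=-c["R"].T@c["t"]
def ray(n,p):
    c=C[n]; d=c["R"].T@np.array([(p[0]-c["cx"])/c["f"],(p[1]-c["cy"])/c["f"],1]); return c["o"],d/np.linalg.norm(d)
def plane(n,p,z):
    o,d=ray(n,p); return o+d*(z-o[2])/d[2]
def tri(ps,pt):
    (a,u),(b,v)=ray("side",ps),ray("top",pt)
    s=np.linalg.lstsq(np.c_[u,-v],b-a,rcond=None)[0]; P,Q=a+u*s[0],b+v*s[1]
    return (P+Q)/2,np.linalg.norm(P-Q)
def proj(n,X):
    c=C[n]; q=c["R"]@np.asarray(X)+c["t"]; return q[:2]/q[2]*c["f"]+[c["cx"],c["cy"]]
def tile(im,x0,y0,w,h,W=400,H=300): # crop with pixel ticks
    k=cv2.resize(im[y0:y0+h,x0:x0+w,::-1],(W,H),interpolation=cv2.INTER_CUBIC)
    for i in range(0,w,10): cv2.line(k,(i*W//w,0),(i*W//w,5 if i%50 else 10),(0,255,0),1)
    for j in range(0,h,10): cv2.line(k,(0,j*H//h),(5 if j%50 else 10,j*H//h),(0,255,0),1)
    cv2.putText(k,f"{x0},{y0} x{W/w:.1f}",(12,16),0,.45,(255,0,255),1)
    return k
E
python3 - <<'E'
from h import *
s,t=np.load("pics/side0.npy"),np.load("pics/top0.npy")
g=np.vstack([np.hstack([tile(t,170,190,60,45),tile(t,270,155,80,60)]),np.hstack([tile(s,225,185,60,45),tile(s,240,235,80,60)])])
cv2.imwrite("pics/c1.png",g)
for n,im in(("top",t),("side",s)):
    hsv=cv2.cvtColor(im,cv2.COLOR_RGB2HSV)
    for nm,lo,hi in(("yel",(22,120,120),(35,255,255)),("red",(0,150,120),(6,255,255)),("orange",(7,150,120),(18,255,255))):
        m=cv2.inRange(hsv,lo,hi); k,l,st,ce=cv2.connectedComponentsWithStats(m)
        for i in range(1,k):
            if st[i,4]>12: print(n,nm,st[i],ce[i].round(1),plane(n,ce[i],.005).round(3))
E
```

```text
top yel [201 220  14  11  46] [207.4 224.1] [0.348 0.318 0.005]
top orange [135 203   5   7  19] [136.9 205.5] [0.419 0.615 0.005]
side yel [239 207  13  10  49] [245.3 211.1] [0.351 0.312 0.005]
side red [479 147  33  25 515] [496.4 158.6] [1.697 0.813 0.005]
side red [ 462  182   50   56 2114] [488.6 209.5] [1.418 0.287 0.005]
side red [254 198   6   7  21] [257.2 200.5] [0.405 0.404 0.005]
side red [251 258   4   5  16] [252.2 259.7] [ 0.374 -0.044  0.005]
side orange [242 164  18  25 380] [250.1 175.8] [0.377 0.654 0.005]
side orange [184 282   5  42 135] [186.  302.5] [ 0.15  -0.273  0.005]
```

View pics/c1.png

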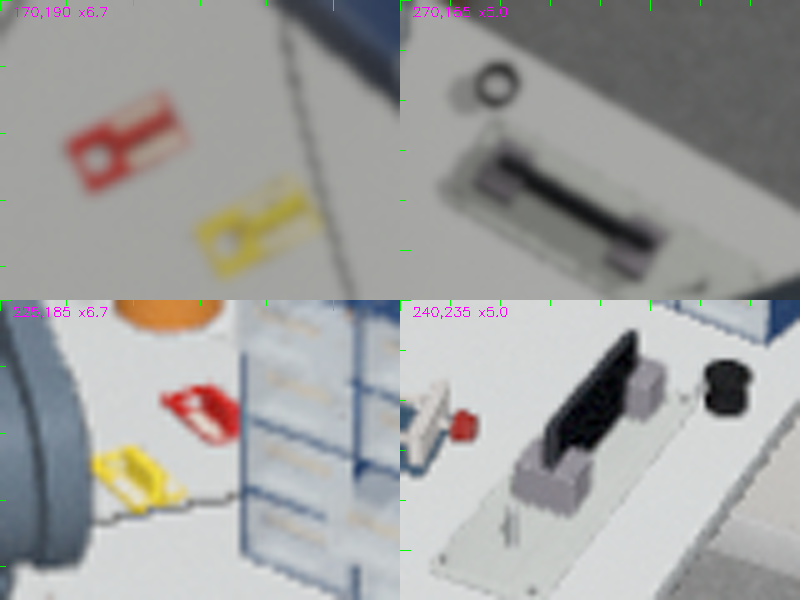

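```bash
cat >> h.py <<'E'
from scipy.spatial.transform import Rotation as Ro
def down(a): # tool z down, tool x at yaw a (deg)
    a=np.radians(a)/2; return Ro.from_quat([np.cos(a),np.sin(a),0,0])
def cur():
    from rig import telemetry
    s=telemetry.observe(); q=s["orientation"]; return np.array(s["eef_pos"]),Ro.from_quat([q[1],q[2],q[3],q[0]]),s
def delta(p,R,p0=None,R0=None):
    if p0 is None: p0,R0,_=cur()
    return (R0.inv().apply(np.array(p)-p0)/.4).round(4).tolist(),((R0.inv()*R).as_rotvec()/(np.pi/2)).round(4).tolist()
E
python3 - <<'E'
from h import *
s,t=np.load("pics/side0.npy").astype(int),np.load("pics/top0.npy").astype(int)
# yellow-ness: min(R,G)-B as soft weight
for n,im,(x0,y0,x1,y1) in(("top",t,(197,214,222,235)),("side",s,(237,205,256,219))):
    w=np.minimum(im[...,0],im[...,1])-im[...,2]; 
    sub=w[y0:y1,x0:x1]; print(n,"\n",sub)
    m=(sub>14).astype(np.uint8); k,l,st,ce=cv2.connectedComponentsWithStats(m); i=1+st[1:,4].argmax()
    pts=np.argwhere(l==i)[:,::-1]+[x0,y0]
    W=np.array([plane(n,p,.005)[:2] for p in pts])
    rect=cv2.minAreaRect((W*1000).astype(np.float32)); print(n,rect)
print("hole top",plane("top",(203.7,225.5),.005))
print("delta wp1",delta([.50,-.15,.30],down(70)))
E
```

```text
top 
 [[ 3  3  2  3  2  2  2  2  2  1  2  2  3  2  3  3  3  2  2  2  2  2  2  2
   2]
 [ 3  2  2  2  2  2  2  2  3  3  3  3  3  3  6  9  9  7  3  2  2  3  2  2
   2]
 [ 3  2  2  3  1  2  2  2  3  2  3  4  5  9 13 20 22 14  8  3  2  2  2  2
   1]
 [ 3  2  2  2  2  2  3  2  2  3  4  6 13 20 21 27 27 25 16  7  4  2  2  3
   2]
 [ 2  3  2  2  2  3  2  3  4  6  9 13 21 26 25 27 35 42 30 14  6  3  2  2
   2]
 [ 3  3  2  2  2  3  3  6 10 14 19 23 22 25 29 41 59 66 48 22 10  4  3  2
   2]
 [ 3  2  3  3  4  7 12 19 28 29 24 23 25 33 50 70 88 87 63 35 17  6  3  2
   3]
 [ 2  3  3  6 12 21 33 49 53 40 30 31 44 65 83 91 91 73 58 44 26 12  4  2
   2]
 [ 3  5 10 18 32 51 69 82 75 56 51 60 75 87 90 81 64 47 36 39 37 20  6  2
   2]
 [ 3 10 25 44 64 80 85 86 79 71 76 85 86 80 68 52 40 28 24 32 37 23  7  3
   2]
 [ 4 13 39 69 82 74 59 53 59 71 84 81 68 52 40 31 25 23 22 27 28 17  6  3
   2]
 [ 3 12 35 67 71 45 25 23 37 67 83 69 47 31 26 24 23 24 22 18 13  8  4  2
   2]
 [ 3  7 21 48 53 28 12 12 30 66 85 66 43 29 25 27 24 18 12  8  6  3  3  2
   3]
 [ 2  4 11 31 42 27 17 19 38 73 90 75 51 36 28 22 15  
[... 1351 characters left out ...]
9 -17  -5   1  39  59  17  21  47  81 134 149  93  25  32  57   5  -2
   -2]
 [-28 -21  -3  -2   2  33  82  43  21  51 121 150 122  94  95  50  19  -2
   -1]
 [-28 -18  -4  -1  -1   2  33  78  45  80  85 120 108  57  43  -2   1  -2
   -2]
 [-27 -18  -4  -3  -2  -1   4  53 122  97   0   0  -2  -1  -1   0   1  -1
   -2]
 [-25 -18  -3  -1   0   2  -4  -2  -2  -2   1  -3  -2  -1  -3  -2  -3  -1
   -3]
 [-29 -17  -1  -2  -1   1  -2  -3  -2  -2  -2  -1  -3  -2  -3  -1  -2  -2
   -2]]
side ((347.5061340332031, 310.93511962890625), (42.60936737060547, 83.7871322631836), 25.981048583984375)
hole top [0.34173355 0.33239684 0.005     ]
delta wp1 ([0.9623, -0.6801, -0.1723], [-0.0011, -0.0007, -0.4914])
```

{"api": "carry_out", "payload": {
  "motion": [
    [[0.962, -0.68, -0.172], [0, 0, -0.491], -0.3],
    [[0.962, -0.68, -0.172], [0, 0, -0.491], -0.3],
    [[0.962, -0.68, -0.172], [0, 0, -0.491], -0.3],
    [[0.962, -0.68, -0.172], [0, 0, -0.491], -0.3],
    [[0.962, -0.68, -0.172], [0, 0, -0.491], -0.3],
    [[0.962, -0.68, -0.172], [0, 0, -0.491], -0.3],
    [[0.962, -0.68, -0.172], [0, 0, -0.491], -0.3],
    [[0.962, -0.68, -0.172], [0, 0, -0.491], -0.3],
    [[0.962, -0.68, -0.172], [0, 0, -0.491], -0.3],
    [[0.962, -0.68, -0.172], [0, 0, -0.491], -0.3],
    [[0.962, -0.68, -0.172], [0, 0, -0.491], -0.3],
    [[0.962, -0.68, -0.172], [0, 0, -0.491], -0.3]
  ],
  "grip_force": 30
}}

```text
t: 1.3
eef_pos: [0.4998, -0.1501, 0.2998]
orientation: [-0.0, 0.819, 0.574, -0.0]
wrist_force: [0.4, -0.2, -0.4]
width: 0.0559
finger_force: 0.0
```

```bash
python3 - <<'E'
from h import *
p,R,s=cur();print(p,s["t"],s["width"])
print(delta([.3555,.3006,.10],down(117.5)))
E
```

```text
[ 0.49979986 -0.15012837  0.29978716] 1.3 0.055923846474598984
([0.9366, -0.7229, 0.4995], [-0.0006, 0.0001, -0.527])
```

{"api": "carry_out", "payload": {
  "motion": [
    [[0.937, -0.723, 0.3], [0, 0, -0.527], -0.3],
    [[0.937, -0.723, 0.3], [0, 0, -0.527], -0.3],
    [[0.937, -0.723, 0.3], [0, 0, -0.527], -0.3],
    [[0.937, -0.723, 0.3], [0, 0, -0.527], -0.3],
    [[0.937, -0.723, 0.3], [0, 0, -0.527], -0.3],
    [[0.937, -0.723, 0.3], [0, 0, -0.527], -0.3],
    [[0.937, -0.723, 0.3], [0, 0, -0.527], -0.3],
    [[0.937, -0.723, 0.3], [0, 0, -0.527], -0.3],
    [[0.937, -0.723, 0.3], [0, 0, -0.527], -0.3],
    [[0.937, -0.723, 0.3], [0, 0, -0.527], -0.3],
    [[0.937, -0.723, 0.5], [0, 0, -0.527], -0.3],
    [[0.937, -0.723, 0.5], [0, 0, -0.527], -0.3]
  ]
}}

```text
t: 2.5
eef_pos: [0.3563, 0.3004, 0.0982]
orientation: [-0.0, 0.519, 0.855, -0.001]
wrist_force: [-0.3, -0.7, -0.5]
width: 0.0556
finger_force: 0.0
```

```bash
python3 - <<'E'
from h import *
from rig import get_image
p,R,s=cur();print(p,s["t"],s["width"],s["joints"].round(2))
S,T=get_image("side"),get_image("top");np.save("pics/side1.npy",S);np.save("pics/top1.npy",T)
print("tool px",proj("side",p),proj("top",p))
cv2.imwrite("pics/c2.png",np.vstack([np.hstack([tile(S,220,180,80,60),tile(T,180,190,80,60)]),np.hstack([tile(S,285,115,80,60),tile(T,150,100,80,60)])]))
print(delta([.3555,.3006,.007],down(117.5)))
E
```

```text
[0.35633684 0.30036947 0.09819978] 2.5 0.055553444898876335 [ 0.46  0.55  1.94 -0.    0.65 -0.02]
tool px [246.37976701 193.57507029] [209.16078067 218.96167738]
([0.0038, 0.0067, 0.2242], [-0.0061, 0.0001, -0.002])
```

View pics/c2.png

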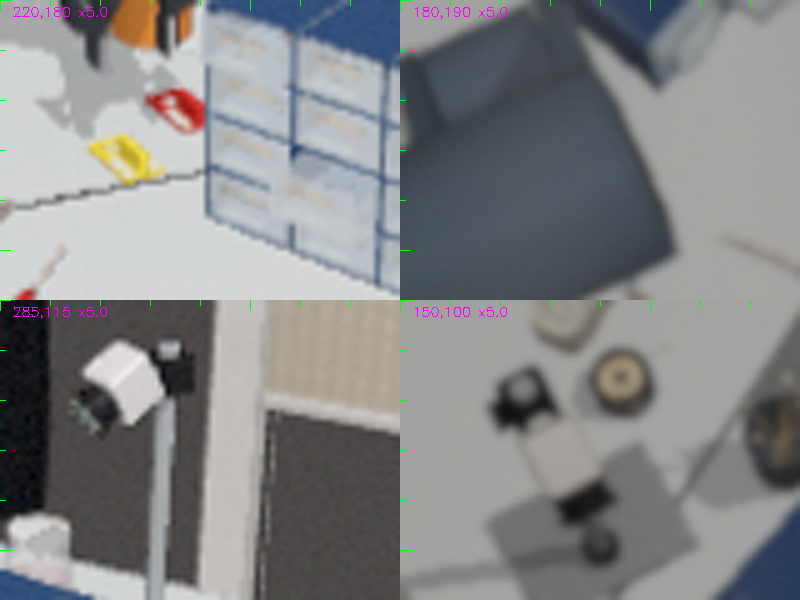

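{"api": "carry_out", "payload": {
  "motion": [
    [[0.004, 0.007, 0.12], [-0.006, 0, -0.002], -0.3],
    [[0.004, 0.007, 0.19], [-0.006, 0, -0.002], -0.3],
    [[0.004, 0.007, 0.222], [-0.006, 0, -0.002], -0.3],
    [[0.004, 0.007, 0.222], [-0.006, 0, -0.002], 0.2],
    [[0.004, 0.007, 0.222], [-0.006, 0, -0.002], 1],
    [[0.004, 0.007, 0.222], [-0.006, 0, -0.002], 1],
    [[0.004, 0.007, 0.222], [-0.006, 0, -0.002], 1],
    [[0.004, 0.007, 0.222], [-0.006, 0, -0.002], 1],
    [[0.004, 0.007, 0.222], [-0.006, 0, -0.002], 1]
  ],
  "grip_force": 40
}}

```text
t: 3.5
eef_pos: [0.3598, 0.3036, 0.0129]
orientation: [0.004, 0.518, 0.855, 0.005]
wrist_force: [1.3, -2.4, 7.5]
width: 0.0087
finger_force: 41.0
```

```bash
python3 - <<'E'
from h import *
p,R,s=cur();print(p,R.as_matrix()[:,0],s["t"],s["width"],s["finger_force"])
S,T=np.load("pics/side0.npy"),np.load("pics/top0.npy")
# phone mask
for n,im,(x0,y0,x1,y1) in(("side",S,(265,238,292,332)),("top",T,(285,183,325,210))):
    g=im.max(2)[y0:y1,x0:x1]; m=(g<60).astype(np.uint8); k,l,st,ce=cv2.connectedComponentsWithStats(m); i=1+st[1:,4].argmax()
    pts=np.argwhere(l==i)[:,::-1]+[x0,y0]; r=cv2.minAreaRect(pts.astype(np.float32)); print(n,st[i],ce[i]+[x0,y0],cv2.boxPoints(r).round(1).tolist())
T1=T
# tile of cradle enlarged
cv2.imwrite("pics/c3.png",np.hstack([tile(S,243,236,60,60,400,400),tile(T,278,175,60,60,400,400)]))
E
```

```text
[0.35975505 0.30356121 0.01286344] [-4.63136409e-01  8.86286871e-01 -4.99678493e-04] 3.5 0.008721447464152213 40.97146689891815
side [  6   4  16  25 165] [278.91515152 255.43030303] [[267.79998779296875, 263.5], [285.3999938964844, 241.5], [291.8999938964844, 246.6999969482422], [274.29998779296875, 268.6000061035156]]
top [  5   3  30  19 114] [304.35964912 195.64035088] [[288.8999938964844, 188.89999389648438], [290.70001220703125, 185.6999969482422], [319.8999938964844, 202.5], [318.0, 205.6999969482422]]
```

View pics/c3.png

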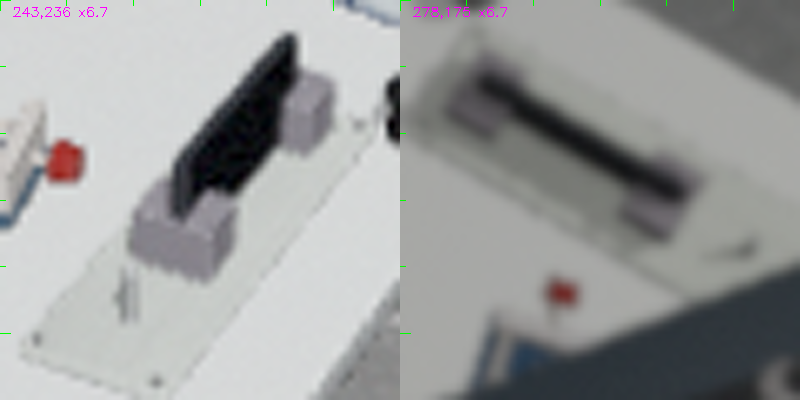

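```bash
python3 - <<'E'
from h import *
obs=[("side",(246.3,288.5),(-42.5,-170,8)),("side",(267.7,295.7),(42.5,-170,8)),("side",(299.9,254),(42.5,95,8)),
("side",(262.2,283.7),(0,-125,8)),("side",(262.5,276.5),(0,-125,43)),("side",(268.8,260),(-4,-72,76)),("side",(287.2,241.2),(0,72,76)),
("top",(279.8,193.7),(-42.5,95,8)),("top",(290,179.5),(42.5,95,8)),("top",(330.8,211),(0,-125,43)),("top",(290.2,186.2),(0,72,76)),("top",(319.8,203),(0,-72,76))]
L=np.array([o[2] for o in obs])/1e3
W=np.array([plane(o[0],o[1],o[2][2]/1e3) for o in obs])
def fit(ix):
    a,b=L[ix,:2],W[ix,:2]; am,bm=a.mean(0),b.mean(0); z=((a-am)[:,0]+1j*(a-am)[:,1]); w=((b-bm)[:,0]+1j*(b-bm)[:,1])
    th=np.angle((np.conj(z)*w).sum()); Rm=np.array([[np.cos(th),-np.sin(th)],[np.sin(th),np.cos(th)]]); t=bm-Rm@am
    return np.degrees(th),t,((a@Rm.T+t-b)*1000).round(1)
for ix in(range(12),range(7),range(7,12)):
    th,t,r=fit(list(ix)); print(th,t,r.tolist()); c,s=np.cos(np.radians(th)),np.sin(np.radians(th)); print(" post",t+.125*np.array([s,-c]))
print("tip tri",tri((262.5,276.5),(330.8,211)),"phone far top",tri((287.2,241.2),(290.2,186.2)),"near",tri((268.8,260),(319.8,203)))
p,R,_=cur();print("lift",delta([.3555,.3006,.14],down(117.5)))
# camera stand pixel guesses
lens=tri((285+85/5,115+103/5),(150+195/5,100+213/5))
print("camera rough lens",lens)
E
```

```text
-29.55471798895493 [ 0.46828912 -0.08271534] [[-2.7, 2.5], [-0.3, 0.3], [-2.8, -2.6], [1.0, -3.0], [0.2, 1.7], [-0.9, 0.9], [-0.1, 10.8], [-4.1, 1.5], [7.6, 2.1], [-0.9, -4.3], [3.8, -1.8], [-0.8, -8.1]]
 post [ 0.40663231 -0.19145097]
-29.871642825391195 [ 0.46944426 -0.08438409] [[-2.2, 1.5], [-0.1, -1.1], [-1.3, -4.8], [1.6, -4.3], [0.8, 0.3], [-0.1, -0.6], [1.4, 8.9]]
 post [ 0.40718694 -0.19277701]
-30.036387873664985 [ 0.4670738  -0.08055922] [[-4.4, 3.6], [6.9, 3.6], [-3.1, -1.7], [3.1, 0.1], [-2.5, -5.6]]
 post [ 0.40450507 -0.18877268]
tip tri (array([ 0.40741962, -0.18788783,  0.03905128]), np.float64(0.001623646642800543)) phone far top (array([ 0.50356057, -0.01898747,  0.06747348]), np.float64(0.0032094862864217987)) near (array([ 0.43242723, -0.13804797,  0.07184345]), np.float64(0.0037988379529374392))
lift ([-0.0018, -0.0088, -0.318], [0.0081, 0.0003, 0.001])
camera rough lens (array([0.58876779, 0.35429278, 0.33744965]), np.float64(0.0038402224848900967))
```

{"api": "carry_out", "payload": {
  "motion": [
    [[0, 0, -0.1], [0, 0, 0], 1],
    [[0, 0, -0.2], [0, 0, 0], 1],
    [[0, 0, -0.3], [0, 0, 0], 1],
    [[0, 0, -0.35], [0, 0, 0], 1],
    [[0, 0, -0.35], [0, 0, 0], 1]
  ]
}}

```text
t: 4.0
eef_pos: [0.3591, 0.3039, 0.1548]
orientation: [0.005, 0.518, 0.855, 0.008]
wrist_force: [1.1, 0.4, -0.8]
width: 0.0086
finger_force: 40.0
```

```bash
python3 - <<'E'
from h import *
p,R,s=cur();print(p,s["t"],s["width"],s["finger_force"],s["wrist_force"])
print(delta([.45,.10,.31],down(90)))
E
```

```text
[0.35911676 0.30385561 0.15477211] 4.0 0.008603364014179148 39.96293306350708 [ 1.10958075  0.42164051 -0.81678038]
([-0.557, -0.0278, -0.3886], [0.0111, -0.0027, 0.3066])
```

{"api": "carry_out", "payload": {
  "motion": [
    [[0, 0, -0.125], [0, 0, 0], 1],
    [[0, 0, -0.25], [0, 0, 0], 1],
    [[0, 0, -0.375], [0.011, -0.003, 0], 1],
    [[-0.557, -0.028, -0.389], [0.011, -0.003, 0.307], 1],
    [[-0.557, -0.028, -0.389], [0.011, -0.003, 0.307], 1],
    [[-0.557, -0.028, -0.389], [0.011, -0.003, 0.307], 1],
    [[-0.557, -0.028, -0.389], [0.011, -0.003, 0.307], 1],
    [[-0.557, -0.028, -0.389], [0.011, -0.003, 0.307], 1],
    [[-0.557, -0.028, -0.389], [0.011, -0.003, 0.307], 1],
    [[-0.557, -0.028, -0.389], [0.011, -0.003, 0.307], 1],
    [[-0.557, -0.028, -0.389], [0.011, -0.003, 0.307], 1]
  ]
}}

```text
t: 5.1
eef_pos: [0.4481, 0.1003, 0.3061]
orientation: [-0.002, 0.707, 0.707, -0.005]
wrist_force: [-0.3, -0.5, -0.9]
width: 0.0087
finger_force: 40.0
```

```bash
python3 - <<'E'
from h import *
from rig import get_image
for i in range(3):
    p,R,s=cur();print(p.round(4),R.as_quat().round(4),s["t"],s["width"],s["wrist_force"].round(2)); get_image("side") if i<2 else 0
print(delta([.389,-.220,.12],down(60)))
E
```

```text
[0.4481 0.1003 0.3061] [ 0.7071  0.7071 -0.0046 -0.0019] 5.1 0.008689972748555784 [-0.32 -0.53 -0.87]
[0.4482 0.1005 0.3063] [ 0.7068  0.7074 -0.0044 -0.0017] 5.15 0.008742186537025359 [ 0.81 -0.06 -0.72]
[0.4484 0.1006 0.3065] [ 0.7067  0.7074 -0.0043 -0.0015] 5.2 0.008565336578598442 [-0.33  0.33 -1.12]
([-0.7994, -0.1454, 0.4706], [-0.0044, 0.0038, 0.334])
```

{"api": "carry_out", "payload": {
  "motion": [
    [[-0.8, -0.146, 0.3], [-0.004, 0.004, 0.334], 1],
    [[-0.8, -0.146, 0.3], [-0.004, 0.004, 0.334], 1],
    [[-0.8, -0.146, 0.3], [-0.004, 0.004, 0.334], 1],
    [[-0.8, -0.146, 0.3], [-0.004, 0.004, 0.334], 1],
    [[-0.8, -0.146, 0.3], [-0.004, 0.004, 0.334], 1],
    [[-0.8, -0.146, 0.3], [-0.004, 0.004, 0.334], 1],
    [[-0.8, -0.146, 0.3], [-0.004, 0.004, 0.334], 1],
    [[-0.8, -0.146, 0.471], [-0.004, 0.004, 0.334], 1],
    [[-0.8, -0.146, 0.471], [-0.004, 0.004, 0.334], 1],
    [[-0.8, -0.146, 0.471], [-0.004, 0.004, 0.334], 1],
    [[-0.8, -0.146, 0.471], [-0.004, 0.004, 0.334], 1],
    [[-0.8, -0.146, 0.471], [-0.004, 0.004, 0.334], 1]
  ]
}}

```text
t: 6.4
eef_pos: [0.3903, -0.2214, 0.1214]
orientation: [0.002, 0.866, 0.5, 0.001]
wrist_force: [-0.6, 0.0, -0.2]
width: 0.0089
finger_force: 40.0
```

```bash
python3 - <<'E'
from h import *
from rig import get_image
S,T=get_image("side"),get_image("top")
p,R,s=cur();print(p.round(4),R.as_quat().round(4),s["t"],s["width"],s["wrist_force"].round(2))
np.save("pics/side2.npy",S);np.save("pics/top2.npy",T)
cv2.imwrite("pics/c4.png",np.vstack([np.hstack([tile(S,240,240,60,60,400,400),tile(T,290,170,60,60,400,400)])]))
X=p+R.apply([.0355,0,0])-[0,0,.013]; print("pred hole",X,proj("side",X),proj("top",X))
E
```

```text
[ 0.3902 -0.2215  0.1216] [8.662e-01 4.997e-01 7.000e-04 1.700e-03] 6.5 0.008927467765392418 [-0.58  0.19 -0.35]
pred hole [ 0.40801915 -0.19079744  0.1085542 ] [262.97628039 260.55661645] [334.82815011 208.21257902]
```

View pics/c4.png

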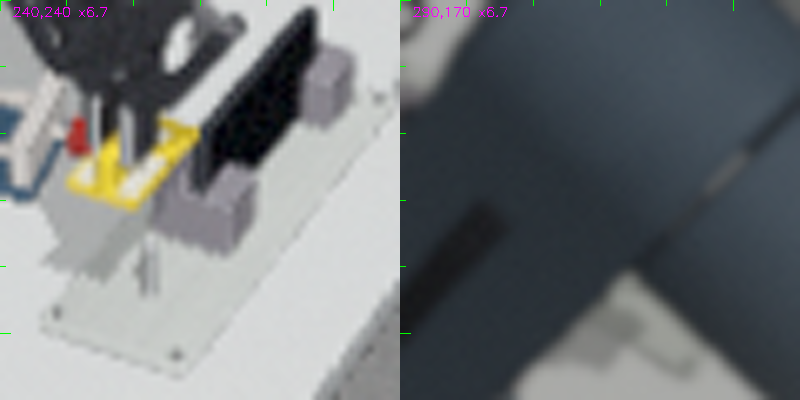

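```bash
python3 - <<'E'
from h import *
p,R,s=cur(); S=np.load("pics/side2.npy").astype(int)
w=np.minimum(S[...,0],S[...,1])-S[...,2]
print(w[255:273,246:274])
print(S[255:273,246:274].min(2))
for q in[(250.2,267.3),(260.5,270.7),(270,259.8),(264.7,258.3),(266.7,260.5)]:
    X=plane("side",q,p[2]-.008); print(q,X.round(4),"tool",(R.inv().apply(X-p)*1000).round(1))
for l in[(-.057+.0355,.019),(-.0215,-.019),(.0485,.019),(.0485,-.019),(.0355,0)]:
    print(l,proj("side",p+R.apply([l[0],l[1],.008])).round(1))
E
```

```text
[[  2   2   3   2  -2  -3  -3  -4  -5  -2  -1  -3  -4  -7  -7  -7  -7  -3
   -8  -4  -4  -3  -4  -2  -2  -2  -3  -8]
 [  3   2   2   2  -1   0  -3  -3  -4  -3  -4  -4  -5  -6  -8  -6  -6   2
   10  -4  -4  -3  -3  -2  -4  -3  -6 -12]
 [  2   2   3   0  -2   5  -4  -4  -5  -1   2  -3  -3  -4  -4  -5  -4  16
   32  12   9   2  -2  -3  -2  -7  -9  -7]
 [  3   2   2  -3  -4   8   2  -4  -2  -2   0  -1  -3  -4  -7 -10  -7  28
   88 112  75  28   9   9  -7 -10 -10 -10]
 [  3   4   4   1   2   6   3  -3  -5  -2  13  26  -4  -4  -7  -8  -7  13
   36  81 123 123 116  89  -7  -8  -6 -14]
 [  1   3   3   3   6   5   1  -7  -3   9  59  68  -3  -4  -2  -5  -7   5
   18  62 123 133 127 108 -13  -9 -12  -9]
 [  2  -1 -35  -7   2   2   4  -1  -2  49 118 100  -3  -3  -5  -7   1  39
   68 133 134 139 111  43  -8  -9  -7 -10]
 [  1 -16 -30  -3   1   3   3   8  18 109 148 122  -4  -4  -9  -6  27  97
  136 150 139 103  43  -9  -8  -6   0 -10]
 [  0 -34 -17   0  -1   4  34  46  52 147 149 117  -3  -5  -3   3  18  62
   82 141 112  38  -7  -8 -10  -6  -8  -8]
 [-16 -30  -3  -3   0  16  47  49  75 144 150  
[... 2896 characters left out ...]
 169 170 171 171 172 170 168 154 150 115 121 156 144 112
  120 130 130 130 130 130 131 135 129 142]
 [209 169 172 170 171 168 170 170 171 169 170 170 161 157 155 153 134 120
  130 133 130 130 131 131 133 132 132 132]]
(250.2, 267.3) [ 0.3643 -0.233   0.1136] tool [-22.9 -16.7   7.9]
(260.5, 270.7) [ 0.3975 -0.2523  0.1136] tool [-22.9  21.7   8.1]
(270, 259.8) [ 0.4315 -0.1942  0.1136] tool [44.4 22.   8.1]
(264.7, 258.3) [ 0.4141 -0.1851  0.1136] tool [43.5  2.3  8. ]
(266.7, 260.5) [ 0.4203 -0.1977  0.1136] tool [35.7 14.   8. ]
(-0.021500000000000005, 0.019) [260.  270.2]
(-0.0215, -0.019) [249.8 266.9]
(0.0485, 0.019) [269.8 258.9]
(0.0485, -0.019) [259.8 255.8]
(0.0355, 0) [263.  259.4]
```

```bash
python3 - <<'E'
from h import *
from rig import get_image
S=np.load("pics/side0.npy").astype(int).min(2); S2=np.load("pics/side2.npy").astype(int).min(2)
print(S[273:287,256:270]); print(S2[273:287,256:270])
T=np.load("pics/top0.npy").astype(int).min(2); print(T[205:217,320:338])
c=(.406,-.191)
for n in("side","top"): print(n,[proj(n,[*c,z]).round(1).tolist() for z in(.008,.043)])
E
```

```text
[[213 205 190 203 197 193 144 128 129 132 129 132 129 131]
 [205 196 201 199 199 196 176 151 136 131 132 130 131 131]
 [192 200 197 198 197 195 196 183 165 144 148 133 130 129]
 [190 196 199 197 194 175 195 184 195 177 182 161 145 153]
 [195 196 197 198 193 165 181 183 196 198 197 194 182 186]
 [197 198 197 197 193 150 164 172 198 196 196 198 200 199]
 [196 198 196 195 180 136 168 172 197 196 199 198 199 199]
 [196 195 198 192 151 136 167 170 197 197 198 198 199 197]
 [195 197 196 191 164 138 169 172 197 198 198 199 198 197]
 [196 196 194 195 190 140 168 168 197 199 199 197 198 198]
 [196 197 195 196 191 148 173 171 198 198 198 196 199 198]
 [196 196 198 197 194 175 189 186 197 198 197 194 199 199]
 [195 195 196 196 197 198 198 198 197 195 196 199 198 199]
 [196 197 197 196 198 197 197 198 196 195 198 199 199 200]]
[[168 163 151 158 157 153 134 128 131 132 130 132 129 131]
 [165 157 156 155 157 158 158 150 134 130 133 130 131 131]
 [154 155 152 157 158 168 198 182 168 145 150 131 131 130]
 [156 154 156 157 173 172 194 185 194 178 184 161 148 149]
 [153 155 159 175 193 164 183 180 196
[... 829 characters left out ...]
154 154 155 155 156 156]
 [142 149 152 153 154 153 154 153 153 151 149 148 152 153 155 155 155 156]
 [147 152 152 152 152 153 153 153 150 145 140 141 148 152 153 153 155 155]
 [150 152 151 151 151 150 147 145 140 129 123 134 146 151 152 153 154 154]
 [152 152 150 147 145 142 136 130 123 111 112 131 146 151 153 152 151 151]
 [151 152 150 143 139 136 133 129 124 119 125 139 149 152 152 149 144 138]
 [153 152 150 147 144 144 143 142 141 140 142 146 147 146 142 135 124 109]
 [152 152 151 151 151 150 150 149 148 148 147 142 135 125 115 104  88  73]
 [151 152 152 152 152 152 150 147 144 141 133 121 105  89  76  67  57  50]]
side [[262.3, 284.2], [262.4, 276.1]]
top [[330.2, 212.8], [331.8, 211.4]]
```

```bash
python3 - <<'E'
from h import *
print(delta([.3878,-.2176,.062],down(60)))
E
```

```text
([0.0055, -0.0108, 0.1489], [0.0024, 0.0003, -0.0005])
```

{"api": "carry_out", "payload": {
  "motion": [
    [[0.0055, -0.011, 0.08], [0.002, 0, 0], 1],
    [[0.0055, -0.011, 0.12], [0.002, 0, 0], 1],
    [[0.0055, -0.011, 0.149], [0.002, 0, 0], 1],
    [[0.0055, -0.011, 0.149], [0.002, 0, 0], 1],
    [[0.0055, -0.011, 0.149], [0.002, 0, 0], 1]
  ]
}}

```text
t: 7.0
eef_pos: [0.387, -0.2175, 0.0613]
orientation: [-0.001, 0.866, 0.499, -0.0]
wrist_force: [0.2, -0.1, 0.1]
width: 0.009
finger_force: 40.0
```

```bash
python3 - <<'E'
from h import *
from rig import get_image
S=get_image("side")
p,R,s=cur();print(p.round(4),R.as_quat().round(4),s["t"],s["wrist_force"].round(2))
np.save("pics/side3.npy",S)
cv2.imwrite("pics/c5.png",tile(S,240,245,50,50,600,600))
print("hole proj",proj("side",p+R.apply([.034,0,.013])),"post tip",proj("side",[.405,-.188,.043]))
print(delta([.3878,-.2176,.021],down(60)))
E
```

```text
[ 0.3872 -0.2176  0.0615] [ 8.664e-01  4.993e-01 -3.000e-04 -3.000e-04] 7.05 [ 0.85  0.92 -0.23]
hole proj [261.80210466 274.33378562] post tip [262.03195528 275.57525124]
([0.0008, 0.0015, 0.1013], [-0.0005, 0.0001, -0.0011])
```

View pics/c5.png

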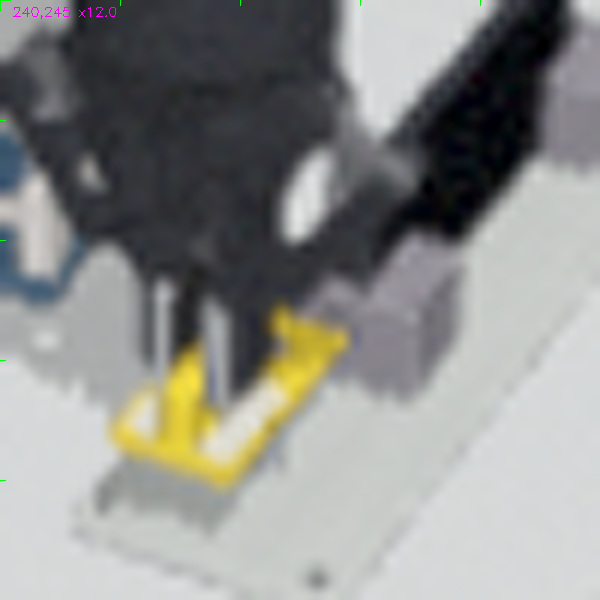

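{"api": "carry_out", "payload": {
  "motion": [
    [[0.001, 0.001, 0.015], [0, 0, 0], 1],
    [[0.001, 0.001, 0.03], [0, 0, 0], 1],
    [[0.001, 0.001, 0.045], [0, 0, 0], 1],
    [[0.001, 0.001, 0.05], [0, 0, 0], 1],
    [[0.001, 0.001, 0.05], [0, 0, 0], 1]
  ]
}}

```text
t: 7.55
eef_pos: [0.3867, -0.2168, 0.0401]
orientation: [-0.002, 0.867, 0.499, -0.001]
wrist_force: [0.5, 0.7, -1.4]
width: 0.0089
finger_force: 40.0
```

{"api": "carry_out", "payload": {
  "motion": [
    [[0, 0, 0.015], [0, 0, 0], 1],
    [[0, 0, 0.03], [0, 0, 0], 1],
    [[0, 0, 0.042], [0, 0, 0], 1],
    [[0, 0, 0.048], [0, 0, 0], 1],
    [[0, 0, 0.048], [0, 0, 0], 1]
  ]
}}

```text
t: 8.05
eef_pos: [0.3868, -0.2169, 0.0211]
orientation: [-0.002, 0.867, 0.499, -0.001]
wrist_force: [-0.2, 0.0, 0.7]
width: 0.0089
finger_force: 40.0
```

{"api": "carry_out", "payload": {
  "motion": [
    [[0, 0, 0.002], [0, 0, 0], 1],
    [[0, 0, 0.002], [0, 0, 0], 0.4],
    [[0, 0, 0.002], [0, 0, 0], 0.4],
    [[0, 0, 0.002], [0, 0, 0], 0.4],
    [[0, 0, -0.05], [0, 0, 0], 0.4],
    [[0, 0, -0.15], [0, 0, 0], 0.4],
    [[0, 0, -0.25], [0, 0, 0], 0.4],
    [[-0.2, -0.2, -0.35], [0, 0, 0], 0.4],
    [[-0.2, -0.2, -0.4], [0, 0, 0], -0.3],
    [[-0.2, -0.2, -0.45], [0, 0, 0], -0.3],
    [[-0.2, -0.2, -0.45], [0, 0, 0], -0.3]
  ]
}}

```text
t: 9.15
eef_pos: [0.2771, -0.2483, 0.2047]
orientation: [0.002, 0.867, 0.498, -0.001]
wrist_force: [-0.4, 0.5, -0.2]
width: 0.0552
finger_force: 0.0
```

```bash
python3 - <<'E'
from h import *
from rig import get_image
S,T=get_image("side"),get_image("top")
p,R,s=cur();print(p.round(4),R.as_quat().round(4),s["t"],s["wrist_force"].round(2))
np.save("pics/side4.npy",S);np.save("pics/top4.npy",T)
cv2.imwrite("pics/c6.png",np.hstack([tile(S,240,235,60,60,400,400),tile(T,285,175,60,60,400,400)]))
E
```

```text
[ 0.278  -0.2469  0.2022] [ 8.670e-01  4.983e-01 -4.000e-04  0.000e+00] 9.25 [ 0.04  0.37 -0.69]
```

View pics/c6.png

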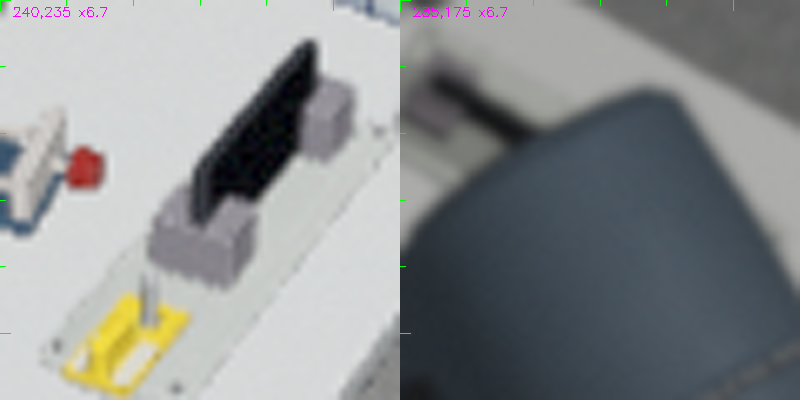

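```bash
python3 - <<'E'
from h import *
from rig import get_image
for z in(0,.012,.1,.2,.3,.325,.36,.372): print(z,"foot c",plane("top",(188.4,145),z)[:2].round(3),"disc",plane("top",(190,149),z)[:2].round(3),"coltop",plane("top",(174,117.6),z)[:2].round(3),"blackbarrel",plane("top",(187,141),z)[:2].round(3))
print("col tri",tri((285+171/5,115+50/5),(174,117.6)))
S,T=np.load("pics/side4.npy"),np.load("pics/top0.npy")
cv2.imwrite("pics/c7.png",np.hstack([tile(S,292,118,40,60,400,600),tile(T,160,105,40,60,400,600)]))
p,R,s=cur()
print(delta([.40,-.12,.22],down(60)), delta([.467,-.079,.16],down(60)))
E
```

```text
0 foot c [0.69  0.415] disc [0.672 0.407] coltop [0.814 0.485] blackbarrel [0.708 0.422]
0.012 foot c [0.686 0.413] disc [0.668 0.405] coltop [0.809 0.482] blackbarrel [0.704 0.42 ]
0.1 foot c [0.657 0.398] disc [0.64 0.39] coltop [0.773 0.463] blackbarrel [0.674 0.404]
0.2 foot c [0.624 0.38 ] disc [0.608 0.373] coltop [0.733 0.441] blackbarrel [0.639 0.386]
0.3 foot c [0.59  0.362] disc [0.576 0.356] coltop [0.692 0.42 ] blackbarrel [0.605 0.368]
0.325 foot c [0.582 0.358] disc [0.568 0.352] coltop [0.682 0.414] blackbarrel [0.597 0.364]
0.36 foot c [0.571 0.352] disc [0.557 0.346] coltop [0.668 0.407] blackbarrel [0.585 0.357]
0.372 foot c [0.567 0.35 ] disc [0.553 0.344] coltop [0.663 0.404] blackbarrel [0.581 0.355]
col tri (array([0.66718179, 0.4057582 , 0.36382427]), np.float64(0.0015846663795157795))
([0.4277, 0.104, -0.0448], [-0.0002, 0.0005, -0.0025]) ([0.6006, 0.1972, 0.105], [-0.0002, 0.0005, -0.0025])
```

View pics/c7.png

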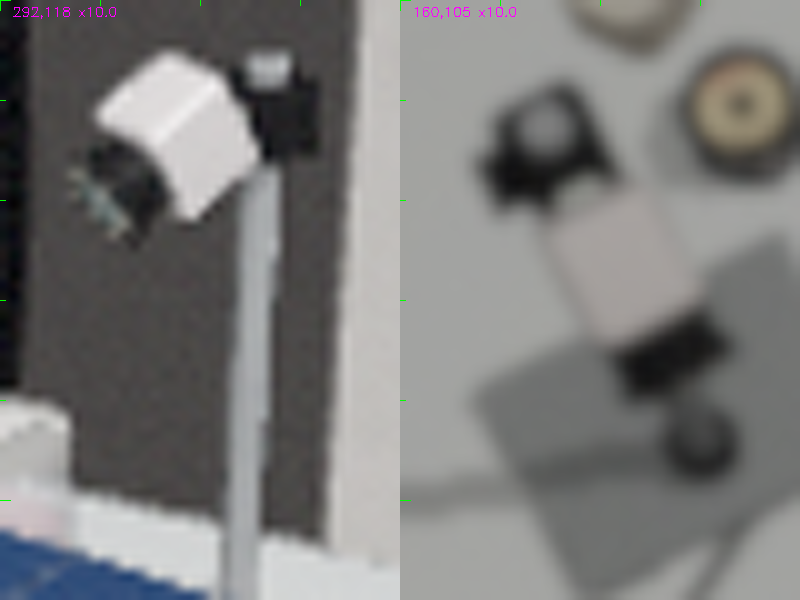

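```bash
python3 - <<'E'
from h import *
A,B,D=[plane("top",q,.012)[:2] for q in((167,145),(178,164.5),(198.5,128.5))]
for u,v in((A,B),(A,D)): d=v-u; print("edge",np.linalg.norm(d).round(4),np.degrees(np.arctan2(d[1],d[0])).round(1))
L=plane("side",(302,138.5),.325); col=np.array([.6665,.4055]); d=col-L[:2]; print("lens side",L,"vec",np.linalg.norm(d),np.degrees(np.arctan2(d[1],d[0])))
# barrel front rim (top view): ends of rim in px, at guessed heights
for q in((182.6,144.5),(193.3,138.8)): print("rim",plane("top",q,.33)[:2])
for q in((174.5,130),(181.5,139.8),(190.5,134)): print("box",plane("top",q,.36)[:2])
for a in(25,28,30,32,35):
    a_=np.radians(a); l=np.r_[col-.085*np.array([np.cos(a_),np.sin(a_)]),.325]; print(a,l.round(4),proj("side",l).round(1),proj("top",l).round(1))
E
```

```text
edge 0.1 -148.6
edge 0.1523 -59.4
lens side [0.59113299 0.35463416 0.325     ] vec 0.09092590486075523 34.01574940938645
rim [0.58185295 0.37725225]
rim [0.60343108 0.34127823]
box [0.62303002 0.40208182]
box [0.5885041  0.37619757]
box [0.60992893 0.34675923]
25 [0.5895 0.3696 0.325 ] [301.2 137.1] [185.2 142.9]
28 [0.5914 0.3656 0.325 ] [301.8 137.5] [186.4 142.4]
30 [0.5929 0.363  0.325 ] [302.2 137.7] [187.1 142. ]
32 [0.5944 0.3605 0.325 ] [302.6 138. ] [187.9 141.6]
35 [0.5969 0.3567 0.325 ] [303.3 138.3] [189. 141.]
```

{"api": "carry_out", "payload": {
  "motion": [
    [[0.428, 0.104, -0.045], [0, 0, -0.002], -0.3],
    [[0.428, 0.104, -0.045], [0, 0, -0.002], -0.3],
    [[0.428, 0.104, -0.045], [0, 0, -0.002], -0.3],
    [[0.428, 0.104, -0.045], [0, 0, -0.002], -0.3],
    [[0.6, 0.197, 0.0], [0, 0, -0.002], -0.3],
    [[0.6, 0.197, 0.105], [0, 0, -0.002], -0.3],
    [[0.6, 0.197, 0.105], [0, 0, -0.002], -0.3],
    [[0.6, 0.197, 0.105], [0, 0, -0.002], -0.3],
    [[0.6, 0.197, 0.105], [0, 0, -0.002], -0.3]
  ]
}}

```text
t: 10.15
eef_pos: [0.4658, -0.078, 0.1592]
orientation: [-0.002, 0.866, 0.501, -0.001]
wrist_force: [0.2, -0.2, 1.1]
width: 0.0556
finger_force: 0.0
```

```bash
python3 - <<'E'
from h import *
p,R,s=cur();print(p.round(4),R.as_quat().round(4),s["t"],s["wrist_force"].round(2),s["joints"].round(2))
print(delta([.467,-.079,.036],down(60)))
E
```

```text
[ 0.4658 -0.078   0.1592] [ 0.8656  0.5007 -0.0011 -0.0019] 10.15 [ 0.16 -0.23  1.06] [-0.4   0.44  1.88  0.    0.83  0.12]
([-0.0006, 0.0052, 0.308], [-0.0029, 0.0, 0.001])
```

{"api": "carry_out", "payload": {
  "motion": [
    [[0, 0.004, 0.12], [-0.003, 0, 0.001], -0.3],
    [[0, 0.004, 0.22], [-0.003, 0, 0.001], -0.3],
    [[0, 0.004, 0.28], [-0.003, 0, 0.001], -0.3],
    [[0, 0.004, 0.308], [-0.003, 0, 0.001], -0.3],
    [[0, 0.004, 0.308], [-0.003, 0, 0.001], 0.3],
    [[0, 0.004, 0.308], [-0.003, 0, 0.001], 1],
    [[0, 0.004, 0.308], [-0.003, 0, 0.001], 1],
    [[0, 0.004, 0.308], [-0.003, 0, 0.001], 1],
    [[0, 0.004, 0.308], [-0.003, 0, 0.001], 1]
  ],
  "grip_force": 40
}}

```text
t: 11.05
eef_pos: [0.4687, -0.0794, 0.0378]
orientation: [0.002, 0.866, 0.5, 0.002]
wrist_force: [-1.1, -1.4, 7.4]
width: 0.0081
finger_force: 40.3
```

{"api": "carry_out", "payload": {
  "motion": [
    [[0, 0, 0], [0, 0, 0], 1],
    [[0, 0, -0.03], [0, 0, 0], 1],
    [[0, 0, -0.08], [0, 0, 0], 1],
    [[0, 0, -0.16], [0, 0, 0], 1],
    [[0, 0, -0.28], [0, 0, 0], 1],
    [[0, 0, -0.4], [0, 0, 0], 1],
    [[0, 0, -0.4], [0, 0, 0], 1],
    [[0, 0, -0.4], [0, 0, 0], 1]
  ],
  "grip_force": 70
}}

```text
t: 11.85
eef_pos: [0.4675, -0.0786, 0.198]
orientation: [0.002, 0.866, 0.5, 0.002]
wrist_force: [-0.8, 0.3, -1.6]
width: 0.0075
finger_force: 69.4
```

```bash
python3 - <<'E'
from h import *
from rig import get_image
S,T=get_image("side"),get_image("top")
np.save("pics/side5.npy",S);np.save("pics/top5.npy",T)
p,R,s=cur();print(p.round(4),R.as_quat().round(4),s["t"],s["wrist_force"].round(2),s["ft_torque"].round(3),s["width"],s["joints"].round(2))
a=np.radians(31); h=np.array([np.cos(a),np.sin(a),0]); zc=-np.r_[np.cos(np.pi/6)*h[:2],.5]
lens=np.r_[.6665,.4055,0]-.085*h+[0,0,.325]
ty=-zc; tx=np.array([-h[1],h[0],0]); tz=np.cross(tx,ty); Rf=Ro.from_matrix(np.c_[tx,ty,tz]); print(tx,ty,tz)
sc=lens+.12*zc
# screen centre in tool frame: at grip TCP z .0378, phone centre z .042, screen +4mm tool y
off=np.array([0,.004,-.0042]); tcp=sc-Rf.apply(off); print("lens",lens,"sc",sc,"tcp",tcp)
print("A up",delta([p[0],p[1],.36],down(60)))
print("B",delta([.45,.12,.36],Ro.from_euler('z',30,degrees=True)*down(60)))
m=S.max(2); y0,x0=200,240
c=(m<45).astype(np.uint8)[150:290,225:330]
cv2.imwrite("pics/c8.png",tile(S,240,180,80,80,600,600))
E
```

```text
[ 0.4659 -0.078   0.1955] [ 8.661e-01  4.998e-01 -2.000e-04 -4.000e-04] 11.95 [-0.29 -0.21 -1.15] [0.069 0.035 0.027] 0.0074764457255831985 [-0.4   0.38  1.84  0.    0.92  0.12]
[-0.51503807  0.8571673   0.        ] [0.74232866 0.44603606 0.5       ] [ 0.42858365  0.25751904 -0.8660254 ]
lens [0.59364078 0.36172176 0.325     ] sc [0.50456134 0.30819744 0.265     ] tcp [0.50339208 0.30749487 0.25936269]
A up ([0.0, -0.0003, -0.4111], [-0.0005, -0.0001, -0.0003])
B ([0.4088, -0.2826, -0.4109], [-0.0005, -0.0002, -0.3336])
```

View pics/c8.png

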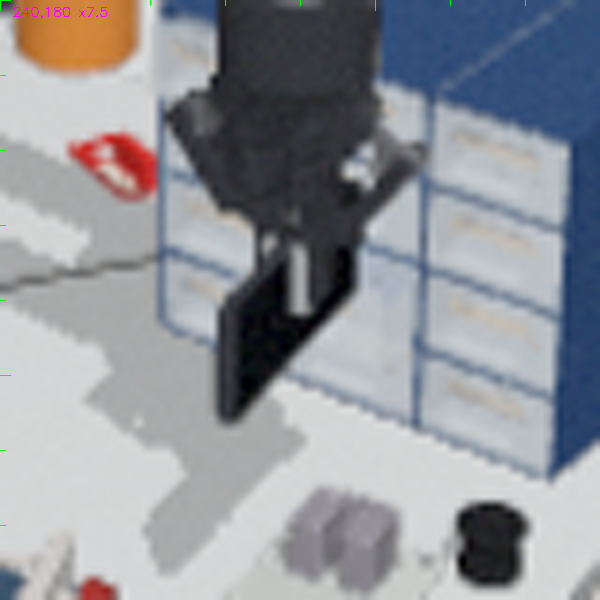

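{"api": "carry_out", "payload": {
  "motion": [
    [[0, 0, -0.11], [0, 0, 0], 1],
    [[0, 0, -0.22], [0, 0, 0], 1],
    [[0, 0, -0.33], [0, 0, 0], 1],
    [[0, 0, -0.411], [0, 0, 0], 1],
    [[0.41, -0.28, -0.41], [0, 0, -0.334], 1],
    [[0.41, -0.28, -0.41], [0, 0, -0.334], 1],
    [[0.41, -0.28, -0.41], [0, 0, -0.334], 1],
    [[0.41, -0.28, -0.41], [0, 0, -0.334], 1],
    [[0.41, -0.28, -0.41], [0, 0, -0.334], 1],
    [[0.41, -0.28, -0.41], [0, 0, -0.334], 1],
    [[0.41, -0.28, -0.41], [0, 0, -0.334], 1]
  ]
}}

```text
t: 13.05
eef_pos: [0.4517, 0.1187, 0.3587]
orientation: [-0.0, 0.707, 0.707, -0.001]
wrist_force: [0.2, -0.6, -2.0]
width: 0.0071
finger_force: 69.3
```

```bash
cat >> h.py <<'E'
def final(yaw=31.,lens=(.5936,.3617,.325),dist=.12,off=(0,.004,-.0042)):
    a=np.radians(yaw); h=np.array([np.cos(a),np.sin(a),0]); ty=np.r_[np.cos(np.pi/6)*h[:2],.5]
    tx=np.array([-h[1],h[0],0]); Rf=Ro.from_matrix(np.c_[tx,ty,np.cross(tx,ty)])
    return np.array(lens)-dist*ty-Rf.apply(off),Rf,ty
E
python3 - <<'E'
from h import *
S=np.load("pics/side5.npy"); m=S.max(2).astype(int)
print(m[208:240:2,266:292])
# prediction at that time
p=np.array([.4659,-.078,.1955]);R=Ro.from_quat([.8661,.4998,-.0002,-.0004])
for l in[(-.072,.004,.0298),(-.072,-.004,.0298),(.072,.004,.0298),(-.072,.004,-.0382),(.072,.004,-.0382)]: print(l,proj("side",p+R.apply(l)).round(1))
p,R,s=cur();print(p.round(4),R.as_quat().round(4),s["t"],s["width"],s["joints"].round(2))
t,Rf,n=final(); print(delta(t-.07*n+[0,0,.03],Rf))
E
```

```text
[[177 180 182 138 134 125  77  54  59  59  53  65  67  84  53  49  50  51
   55  57  56  54  62  78 150 196]
 [198 198 195 188 188 186 190 148  54  54  60  52  42  57  58  53  57  53
   57  58  60  54 114 204 204 199]
 [205 207 204 202 200 198 197 187  83 151 134  62  75  98  83  56  55  55
   47  48  45  60 127 170 181 184]
 [167 181 187 196 204 204 204 190  63  83  68  62  72 154 157  58  51  44
   34  14  12 101 192 192 191 177]
 [184 185 173 156 155 174 179 129  66  63  30  15  73 151 157  62  60  51
   29   3  19 100 192 190 188 192]
 [173 178 186 188 175 128  70  61  27  19  13   0  69 150 157  58  59  52
   28   4  28 115 193 195 193 193]
 [197 195 182 147  68  63  33  25  24  19  14  16  71 152 157  77  38   9
   20  72 149 196 200 200 197 193]
 [205 204 192  66  67  45  23  16  15   9  28  16  21  26  46  18  13  62
  154 200 193 194 198 198 198 191]
 [181 190 187  62  62  48  14  21  22  14  17  12   7  18   4  61 153 208
  205 202 203 202 203 202 198 193]
 [171 167 130  63  66  38  17  15  16  20  22  13   7  58 140 190 195 200
  200 200 201 201 203 203 199 197]
 [170 168 
[... 313 characters left out ...]
96]
 [170 166 138  60  66  38  52 123 170 170 172 181 214 215 213 214 213 213
  214 214 214 208 170 171 172 183]
 [170 170 165 129 109 122 153 170 171 172 169 178 204 205 212 214 213 213
  215 215 213 214 215 213 213 213]
 [171 170 171 172 170 171 169 171 171 171 171 172 170 170 180 214 214 215
  214 215 214 214 214 214 214 214]]
(-0.072, 0.004, 0.0298) [269.9 238.2]
(-0.072, -0.004, 0.0298) [267.8 237.6]
(0.072, 0.004, 0.0298) [287.9 218.6]
(-0.072, 0.004, -0.0382) [270.1 221.3]
(0.072, 0.004, -0.0382) [288.4 202.4]
[0.4517 0.1187 0.3587] [ 0.7072  0.707  -0.001  -0.    ] 13.05 0.007120138632919399 [ 0.02  0.17  1.63 -0.    1.35  0.02]
([0.3942, -0.0006, 0.2602], [-0.3262, 0.0908, -0.3365])
```

{"api": "carry_out", "payload": {
  "motion": [
    [[0.394, 0, 0.0], [-0.326, 0.091, -0.336], 1],
    [[0.394, 0, 0.0], [-0.326, 0.091, -0.336], 1],
    [[0.394, 0, 0.0], [-0.326, 0.091, -0.336], 1],
    [[0.394, 0, 0.1], [-0.326, 0.091, -0.336], 1],
    [[0.394, 0, 0.26], [-0.326, 0.091, -0.336], 1],
    [[0.394, 0, 0.26], [-0.326, 0.091, -0.336], 1],
    [[0.394, 0, 0.26], [-0.326, 0.091, -0.336], 1],
    [[0.394, 0, 0.26], [-0.326, 0.091, -0.336], 1],
    [[0.394, 0, 0.26], [-0.326, 0.091, -0.336], 1],
    [[0.394, 0, 0.26], [-0.326, 0.091, -0.336], 1]
  ]
}}

```text
t: 14.05
eef_pos: [0.4547, 0.2772, 0.2584]
orientation: [0.13, 0.475, 0.84, 0.228]
wrist_force: [0.3, 0.4, -1.8]
width: 0.0073
finger_force: 69.1
```

```bash
python3 - <<'E'
from h import *
from rig import get_image
p,R,s=cur();print(p.round(4),s["t"],s["width"],s["joints"].round(2))
t,Rf,n=final(off=(-.001,.004,-.005)); print(t,delta(t-.02*n+[0,0,.01],Rf))
E
```

```text
[0.4547 0.2772 0.2584] 14.05 0.007251361803863906 [ 0.26  0.22  2.02  0.36  0.41 -0.58]
[0.50317913 0.30853629 0.25866987] ([0.0047, 0.0874, 0.0507], [0.0049, 0.0012, 0.0001])
```

{"api": "carry_out", "payload": {
  "motion": [
    [[0.005, 0.05, 0.03], [0.005, 0.001, 0], 1],
    [[0.005, 0.087, 0.05], [0.005, 0.001, 0], 1],
    [[0.005, 0.087, 0.05], [0.005, 0.001, 0], 1],
    [[0.005, 0.087, 0.05], [0.005, 0.001, 0], 1],
    [[0.005, 0.087, 0.05], [0.005, 0.001, 0], 1],
    [[0.005, 0.087, 0.05], [0.005, 0.001, 0], 1]
  ]
}}

```text
t: 14.65
eef_pos: [0.4847, 0.299, 0.2562]
orientation: [0.126, 0.476, 0.841, 0.223]
wrist_force: [0.5, 0.7, -2.0]
width: 0.0071
finger_force: 69.3
```

```bash
python3 - <<'E'
from h import *
from rig import get_image
p,R,s=cur()
S,T=get_image("side"),get_image("top")
np.save("pics/side6.npy",S);np.save("pics/top6.npy",T)
print(p.round(4),s["t"],s["wrist_force"].round(2),"after",cur()[0].round(4))
off=np.array([-.001,.004,-.005])
for n,im in(("side",S),("top",T)):
    c=[proj(n,p+R.apply(off+[x,0,z])) for x,z in((-.072,.034),(.072,.034),(.072,-.034),(-.072,-.034))]; print(n,np.round(c,1).tolist(),"lens",proj(n,(.5936,.3617,.325)).round(1))
q=np.array([proj("side",p+R.apply(off+[x,0,z])) for x in(-.08,.08) for z in(-.04,.04)]); x0,y0=q.min(0).astype(int)-2; x1,y1=q.max(0).astype(int)+3
print(x0,y0); 
for r in S.max(2)[y0:y1,x0:x1]: print(*[f"{v:3d}" for v in r])
q=np.array([proj("top",p+R.apply(off+[x,0,z])) for x in(-.08,.08) for z in(-.04,.04)]); x0,y0=q.min(0).astype(int)-2; x1,y1=q.max(0).astype(int)+3
print("top",x0,y0)
for r in T.max(2)[y0:y1,x0:x1]: print(*[f"{v:3d}" for v in r])
t,Rf,n=final(off=off); print(delta(t,Rf))
E
```

```text
[0.4847 0.299  0.2562] 14.65 [ 0.55  0.7  -1.97] after [0.485  0.2991 0.2562]
side [[290.9, 170.1], [270.9, 157.7], [264.4, 146.6], [284.4, 158.7]] lens [302.4 137.8]
top [[222.2, 165.2], [187.6, 184.2], [189.4, 188.5], [225.6, 168.7]] lens [187.5 141.8]
260 142
 46  49  47  51  58  53  51  50  45  50  45  53  56  62  57  40  50  50  52  58  57  19  28  20  28  16  16  28  22  24  20  26  18  19  37
 47  49  48  51  52  41  43  48  49  49  49  49  57  57  50  45  47  48  54  58  50  25  22  19  29  23  25  19  17  19  24  23  24  20  40
 46  46  50  41  47  44  42  47  50  46  53  47  60  53  55  46  49  46  52  63  50  24  28  21  28  27  21  24  17  21  20  26  24  17  35
 45  46  51  49  51  45  50  52  56  56  60  52  47  58  57  58  61  42  53  60  48  26  18  17  26  22  24  13  29  27  27  26  23  23  37
 50  50  47  50  48  50  44  62  60  52  59  61  47  55  58  57  61  54  56  60  43  22  23  14  30  17  24  29  25  26  23  27  17  29  48
 62  58  50  50  49  48  53  60  55  55  60  52  42  52  60  60  59  59  54  59  35  20   7  23  27  22  25  15  20  27  24  25  19  23  
[... 9026 characters left out ...]
  87  87  88  89  88  87  87  88  88  87  87  87  86  87  86  85  86  86  85  85
133 135 143 153 161 163 160 155 153 157 160 162 163 162 158 140 104  75  76  81  85  86  86  85  82  83  87  90  91  90  90  91  91  90  90  89  89  89  89  89  89  89  88  88  88  87  87
134 142 152 160 162 163 163 162 162 163 163 163 163 162 155 134  97  72  73  79  84  86  86  86  85  85  88  92  92  92  92  92  91  92  91  91  91  91  90  91  90  91  90  89  90  89  89
139 151 159 162 164 164 163 163 163 163 164 163 163 162 153 129  91  68  71  77  83  86  87  87  86  85  90  92  94  93  93  93  93  93  93  93  93  92  93  93  92  92  92  91  90  92  91
([-0.0031, 0.0474, 0.0199], [-0.0033, -0.0008, 0.0001])
```

{"api": "carry_out", "payload": {
  "motion": [
    [[-0.003, 0.025, 0.01], [-0.003, -0.001, 0], 1],
    [[-0.003, 0.047, 0.02], [-0.003, -0.001, 0], 1],
    [[-0.003, 0.047, 0.02], [-0.003, -0.001, 0], 1],
    [[-0.003, 0.047, 0.02], [-0.003, -0.001, 0], 1],
    [[-0.003, 0.047, 0.02], [-0.003, -0.001, 0], 1],
    [[-0.003, 0.047, 0.02], [-0.003, -0.001, 0], 1],
    [[-0.003, 0.047, 0.02], [-0.003, -0.001, 0], 1],
    [[-0.003, 0.047, 0.02], [-0.003, -0.001, 0], 1],
    [[-0.003, 0.047, 0.02], [-0.003, -0.001, 0], 1],
    [[-0.003, 0.047, 0.02], [-0.003, -0.001, 0], 1]
  ]
}}

```text
t: 15.75
eef_pos: [0.5036, 0.3087, 0.2586]
orientation: [0.128, 0.476, 0.841, 0.225]
wrist_force: [-0.2, 0.2, -1.7]
width: 0.0076
finger_force: 69.3
```

```bash
python3 - <<'E'
from h import *
p,R,s=cur()
off=np.array([-.001,.004,-.005]); t,Rf,n=final(off=off); print(p,t,delta(t,Rf),s["joint_vel"].round(3),s["wrist_force"],s["width"])
print("dist",(np.array([.5936,.3617,.325])-p-R.apply(off))@n)
E
```

```text
[0.50359428 0.30873662 0.25858326] [0.50317913 0.30853629 0.25866987] ([0.0001, -0.0009, -0.0008], [-0.0001, 0.0002, 0.0002]) [ 0.     0.    -0.001  0.     0.001 -0.   ] [-0.22980861  0.21266422 -1.72799106] 0.007575530532628477
dist 0.11964467167109685
```

```bash
python3 - <<'E'
from h import *
from rig import get_image,ctrl
S,T=get_image("side"),get_image("top"); p,R,s=cur(); off=np.array([-.001,.004,-.005])
print("p",p.round(4))
y=lambda im:((np.minimum(im[...,0].astype(int),im[...,1])-im[...,2].astype(int))>60)
S4=np.load("pics/side4.npy"); print("tag change px",(y(S)[270:300,240:275]!=y(S4)[270:300,240:275]).sum(), y(S)[270:300,240:275].sum())
print("pred top corners",[proj("top",p+R.apply(off+[x,0,z])).round(1).tolist() for x,z in((-.072,.034),(.072,.034),(.072,-.034),(-.072,-.034))])
m=(T.max(2)<58).astype(np.uint8)[150:192,180:232]; k,l,st,ce=cv2.connectedComponentsWithStats(m); i=1+st[1:,4].argmax(); print("dark bbox",st[i][:4]+[180,150,0,0])
print(ctrl.job_done())
E
```

```text
p [0.5036 0.3087 0.2586]
tag change px 2 119
pred top corners [[219.7, 160.0], [185.1, 178.9], [186.8, 183.1], [223.0, 163.3]]
dark bbox [188 162  33  20]
the job is handed in; nothing more can be done
None
```

The job is handed in: the yellow tag lies flat over the cradle post, and the phone is held about 120 mm in front of the lens, on its axis with the screen squarely facing it. That rests on my own camera measurements, and I did not compare the red tag, mug, jar and tape roll before and after.

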